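Shim the rocking bench scale

ROBOT

A 7-joint arm with a two-finger parallel gripper is mounted at the origin on the work surface; the furniture and walls round the work are solid. World frame = base frame: x ahead of the robot, y to its left, z up, the work surface at z = 0. Lengths are in m, angles in degrees, forces in N, time in s.
With the tool pointing down it reaches from about 0.4 to 0.875 m from the base axis. Payload 6.5 kg.
Tool frame: the origin (TCP) lies midway between the tips of the shut fingers; the grasp point (between the pads) lies 19 mm behind it (ctrl.grip_point_offset is the distance from the TCP to the grasp point, in m); z points along the fingers, y is the line along which they close (so a half turn about z gives the same grasp; the last joint's range is limited). The gripper opens to 85 mm and grips with 20 to 120 N. Pads are 22 mm wide; open, the fingers measure 114 mm over their backs; the gripper's body (76 mm by 85 mm) begins 54 mm behind the grasp point. The pads swing forward as they close: fully open they stand 13 mm farther back than shut.
Start: joints at [69.775, 30.733, -0.252, 88.115, 0.149, 61.152, -4.079], TCP at [0.184, -0.623, 0.231] pointing down, gripper open.
Joint ranges: [-154.64, 154.64], [-21.42, 123.67], [-72.66, 72.17], [13.99, 137.28], [-74.86, 254.86], [10.95, 109.41], [-158.01, 158.01]. Speed limits (degrees/s): [136.94, 136.94, 180, 180, 180, 180, 180].

INTERFACE

Orientations are given as a 3x3 rotation matrix whose columns are the frame's x, y, z axes.
In Python, from rig import ctrl gives the robot as it stands.
- The arm moves only by the shell command python3 -m handwheel 'ROWS' [FORCE]. ROWS is JSON, a list of rows, each a list of 7 numbers: the turn, a rotation vector about the tool's x, y, z in units of 8 degrees (1.0 is 8 degrees), then the shift along the tool's x, y, z in units of 40 mm (1.0 is 40 mm), then the opening, from 0 (shut) to 1 (fully open). In form: [[wx, wy, wz, x, y, z, jaw], ...]. A call has 1 to 8 rows; each row shifts and turns the commanded pose from where the row before left it, along the tool's axes as they then stand; what a row does not reach is not made up. A row lasts 1/10 s, in which the tool goes at most 50 mm and 8.59 degrees, less where a joint would pass 70% of its speed; a pose out of reach is approached as far as the arm can. A call is refused whole if a number of a shift passes 1 or a number of a turn 1, either way. A call with a gripper value outside its range is refused whole. The fingers move at their own pace and stop on an object; FORCE is the grip in N (left out, the last holds). Time passes only in rows, so rows that do not move let the fingers close. It gives the time, the measured TCP pose, the force, the opening and the grip force at its end, in the units of the state.
- ctrl.observe(): the state, without advancing time (a new reading comes with each control period).
- ctrl.capture(name): name is "side" or "top"; returns a dict with "image" (480x640x3 uint8, blue, green, red), "fov_y" (degrees; the focal length in pixels is half the picture's height over the tangent of half this angle, whatever the lens; pixels are square), "cx", "cy" (the principal point, pixels), "world_from_camera" (4x4, takes a point from camera to world coordinates). Camera axes: x right, y down, z forward; pixel columns grow to the right and rows downward; lengths in m; the calibration is good to about 2 mm. A picture is of the moment at which its call begins. There is no depth.
- ctrl.job_done(): hands the job in; it is judged then, once.
The state is a dict: "t": time; "joints": joint angles; "qd": joint speeds; "effort": joint torques, N m; "eef_pos": TCP position; "ee_rot": TCP orientation; "force": force on the tool from outside, world axes, zero at the start; "ft_torque": the same for the moment, N m; "width": finger opening in m; "gripper_force": force on a finger pad.
Only numpy, scipy, OpenCV 4.12 (cv2) and the standard library are available. Lean on these libraries where they do the work, as an engineer would, in place of code of your own. Each camera call takes 0.05 s, during which the arm holds its last target. There are 200 camera calls.

TASK

The bench scale rocks because its front left foot has lost its rubber pad. Slide the rubber wedge along the table with your fingertips, thin end first, under that short foot until it just fills the gap and the scale stands level and no longer rocks; do not pick up or carry the wedge or the scale, do not shove the scale out of its place, and leave the other things alone. Then press down firmly with the fingertips on top of the scale's front left corner to prove that it stays level, and finish while still holding that press, with nothing touching the wedge but the scale and the table.

Things in the scene. Friction and masses are not known exactly. Their poses are not given: they have to be found in the camera images.
- scale: Low grey bench scale, 1.1 kg, loose: box 200 (x) x 180 (y) mm, flat top 50 mm above the table, on it a round steel pan (130 mm wide, centre at x +25 mm, top at 60 mm). Origin at table height under the box's middle; x from front (display, robot's side) to back, y to its left, z up. Four round feet, 20 mm wide, at x +-85, y +-75 mm hold the underside 14 mm up; the front left one (x -85, y +75) is short.
- short_foot (a point): Centre of the flat underside of the short front left foot (a bare stub 20 mm wide, its front edge 5 mm behind the scale's front face). It ends 7 mm above the table: the scale stands level on the other three but dips there by 7 mm (0.06 rad) when that corner is pressed with 2 N. A wedge driven too far lifts the corner, and the scale is out of level too.
- press_spot (a point): Point on the flat top of the scale straight above the short foot, 50 mm above the table: the place for the test press (5 to 15 N is a fair test). The top is free for 60 mm towards the pan.
- shim: Plain black rubber wedge, 65 g, 100x46 mm, flat on the table before the short foot. Origin: middle of its underside; x to the thin tip, z up. Tip (x +50 mm) 2 mm thick; the ramp rises evenly to 14 mm at x -38 mm, behind it an upright heel block 12 mm long, 26 mm high, back at x -50 mm. The ramp is 7 mm thick at x +13 mm; pushed in straight it just fills the gap with the foot's centre at x = +23 mm.
- shim_heel (a point): Centre of the flat upright back of the wedge's heel (46 mm wide, 26 mm high), 13 mm above the table: the face to push on. Pushed with two fingertips side by side, the wedge keeps to their direction.
- screw_jar: open clear jar of screws, 62 mm wide, 42 mm high, standing before the scale's front right corner
- usb_stick: small USB stick lying left of the scale, 50x18x8 mm
- side_pliers: small side cutters, 133x56x12 mm, lying right of the scale
- dead_cell: cylindrical battery cell, 50 mm long, 14 mm thick, lying front left
- tape: roll of tape lying flat, 60 mm wide, 18 mm high, left of the scale
Not all that is in view belongs to the job. Several things look just like the shim: the one meant starts farthest to the robot's left.

How it is judged:
By the outcome, as a careful person would: the job done as asked, in the order asked, and still so for the second after the job is handed in, while the arm keeps its last pose, push and grip.
It also fails if it takes over 43 s, if anything falls off the work surface, if the arm or the gripper's body presses on something with over 40 N, if the wrist force passes 120 N, or if a joint passes its speed limit or range.

## Working session

There is one attempt and no reset: what is moved stays moved. The work goes in short steps, Python scripts to look and compute and a shell command to move; the robot and the scene stay as the last step left them, time stands still between calls to the robot, and variables do not carry over. Pictures are saved under pics/ and viewed, at most 10 in all, crops included, and the job is handed in when it is done.

```bash
mkdir -p pics; ls; cat > h.py <<'E'
import numpy as np, cv2
from rig import ctrl
def cap(n,f=None):
    c=ctrl.capture(n)
    if f: cv2.imwrite('pics/'+f,c['image'])
    return c
def ray(c,u,v,z):
    f=240/np.tan(np.radians(c['fov_y']/2)); T=np.array(c['world_from_camera'])
    d=T[:3,:3]@np.array([(u-c['cx'])/f,(v-c['cy'])/f,1]); o=T[:3,3]
    return (o+d*(z-o[2])/d[2])
def proj(c,p):
    f=240/np.tan(np.radians(c['fov_y']/2)); T=np.array(c['world_from_camera'])
    q=T[:3,:3].T@(np.array(p)-T[:3,3]); return q[0]/q[2]*f+c['cx'],q[1]/q[2]*f+c['cy']
E
python3 - <<'E'
from h import *
for n in('top','side'):
    c=cap(n,n+'0.png'); print(n,c['fov_y'],c['cx'],c['cy'],np.round(c['world_from_camera'],3).tolist())
s=ctrl.observe(); print(s)
E
```

```text
pics
top 46.4032407951507 315.01015524937975 245.1990018909001 [[-0.013, -0.997, 0.076, 0.486], [-1.0, 0.013, -0.001, -0.008], [-0.0, -0.076, -0.997, 1.372], [0.0, 0.0, 0.0, 1.0]]
side 45.44596020548565 320.93624708495855 238.04741624592685 [[-0.842, -0.211, 0.497, 0.085], [-0.54, 0.356, -0.763, 0.783], [-0.015, -0.91, -0.413, 0.499], [0.0, 0.0, 0.0, 1.0]]
{'t': 0.1, 'joints': array([69.77479069, 30.77256797, -0.25382683, 88.16643732,  0.1489373 ,
       61.15200527, -4.07962403]), 'qd': array([-0.11650898, -0.0293227 ,  0.07322785, -0.199838  , -0.02138881,
        0.00324298,  0.0743424 ]), 'effort': array([ 1.95489010e-03, -5.84575474e+01,  1.05182860e+00, -2.59782940e+01,
        1.26693689e-02,  4.40761549e-03, -4.53355369e-05]), 'eef_pos': array([ 0.18368886, -0.62289866,  0.23049791]), 'ee_rot': array([[ 9.59137628e-01,  2.82939384e-01, -5.62437704e-04],
       [ 2.82939917e-01, -9.59136494e-01,  1.47941509e-03],
       [-1.20869735e-04, -1.57809876e-03, -9.99998747e-01]]), 'force': array([-0.28410474,  1.05831749,  0.74930044]), 'ft_torque': array([0.00949009, 0.04321558, 0.01170347]), 'gripper_force': 0.0, 'width': 0.08501927763311311}
```

View pics/top0.png

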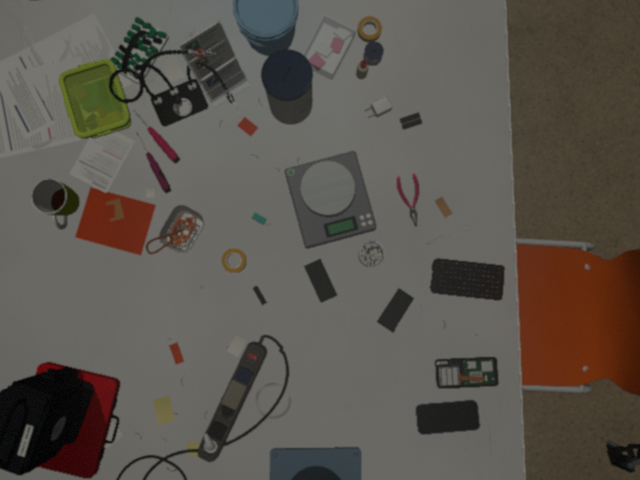

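View pics/side0.png

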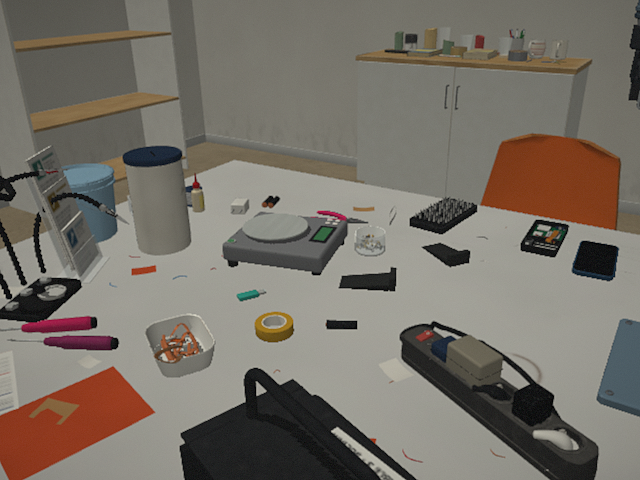

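The top view shows the scale at (332,199), the left wedge at (321,280) with its heel towards the robot, the decoy wedge at (395,310), the jar at (371,253), and the power strip at (232,400). Next I'll measure the scale and the wedge.

```bash
python3 - <<'E'
from h import *
c=cap('top'); im=c['image']; 
x0,y0,x1,y1=240,140,430,345
cr=cv2.resize(im[y0:y1,x0:x1],None,fx=3,fy=2.9,interpolation=cv2.INTER_CUBIC)
cr=cv2.convertScaleAbs(cr,alpha=1.6)
cv2.imwrite('pics/crop1.png',cr)
g=im.max(2)
print('bg',g[300,350],'wedge',g[280,321],'scale',g[235,310], g[180,330])
w=(g<60).astype(np.uint8)
n,l,st,ce=cv2.connectedComponentsWithStats(w)
for i in range(1,n):
    if st[i,4]>150: print(st[i],ce[i].round(1))
i=l[280,321]
cn=cv2.findContours((l==i).astype(np.uint8),cv2.RETR_EXTERNAL,cv2.CHAIN_APPROX_NONE)[0][0]
r=cv2.minAreaRect(cn); print(r)
for p in cv2.boxPoints(r): print(p.round(1),ray(c,*p,0.0).round(4),ray(c,*p,0.026).round(4))
# scale
s=(g<125).astype(np.uint8); s[:,:270]=0; s=cv2.morphologyEx(s,cv2.MORPH_OPEN,np.ones((3,3)))
n,l,st,ce=cv2.connectedComponentsWithStats(s)
i=l[235,310]; print('scale',st[i])
cn=cv2.findContours((l==i).astype(np.uint8),cv2.RETR_EXTERNAL,cv2.CHAIN_APPROX_NONE)[0][0]
r=cv2.minAreaRect(cn); print(r)
for p in cv2.boxPoints(r): print(p.round(1),ray(c,*p,0.05).round(4))
E
```

```text
bg 106 wedge 39 scale 71 106
[ 109   19  116  107 3594] [164.7  71.1]
[ 248   27   64   97 3510] [285.8  78.8]
[360  36  23  29 374] [372.5  52.1]
[ 191   40   53   58 1414] [217.2  69.1]
[401 113  21  16 205] [410.7 120.6]
[ 33 180  32  31 764] [ 48.9 195. ]
[ 55 185  24  32 343] [ 69.3 202.9]
[323 216  36  22 273] [340.5 226.5]
[305 259  32  43 688] [320.2 280.3]
[ 430  259   74   41 2485] [467.3 278.7]
[378 289  35  43 713] [395.  309.8]
[ 117  335  172  145 2681] [228.2 407. ]
[435 357  63  31 929] [469.  371.2]
[   0  366  120  112 9744] [ 53.7 423.5]
[ 416  400   64   34 1808] [447.2 416.7]
[606 440  34  33 819] [623.3 455.5]
[291 466  50  14 512] [315.6 473.7]
((320.1448974609375, 280.2252502441406), (39.54431915283203, 17.34798812866211), 65.37643432617188)
[304.  265.9] [0.5409 0.0187 0.    ] [0.5399 0.0182 0.026 ]
[319.8 258.6] [ 0.5581 -0.0201  0.    ] [ 0.5568 -0.0199  0.026 ]
[336.3 294.6] [ 0.4698 -0.0592  0.    ] [ 0.4701 -0.0582  0.026 ]
[320.5 301.8] [ 0.4527 -0.0204  0.    ] [ 0.4533 -0.0202  0.026 ]
scale [   270      0    370    480 177600]
((454.5, 239.5), (479.0, 369.0), 90.0)
[270.   0.] [1.1915 0.0935 0.05  ]
[639.   0.] [ 1.1795 -0.8104  0.05  ]
[639. 479.] [ 0.0397 -0.745   0.05  ]
[270. 479.] [0.0508 0.1016 0.05  ]
```

View pics/crop1.png

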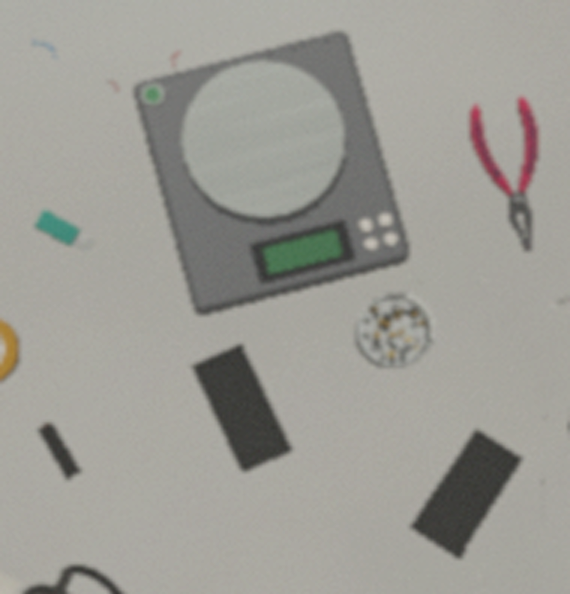

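The crop shows the scale's top corners near px (308,247), (376,229), (285,170) and (355,151). The chosen wedge's tip end is close in front of the front left corner, at (304,266)-(320,259). Now I'll fit both poses.

```bash
cat >> h.py <<'E'
def poses(c):
    g=cv2.GaussianBlur(c['image'],(3,3),0).max(2)
    out={}
    s=((g<90)).astype(np.uint8); s[:145]=0; s[258:]=0; s[:,:275]=0; s[:,390:]=0
    n,l,st,ce=cv2.connectedComponentsWithStats(s); i=1+np.argmax(st[1:,4])
    cn=cv2.findContours((l==i).astype(np.uint8),cv2.RETR_EXTERNAL,cv2.CHAIN_APPROX_NONE)[0][0]
    P=np.array([ray(c,u,v,0.05)[:2] for u,v in cv2.convexHull(cn)[:,0].astype(float)],np.float32)
    out['scale']=cv2.minAreaRect(P)
    out['scalebox']=cv2.boxPoints(out['scale'])
    w=(g<60).astype(np.uint8)
    return out,l,w
E
python3 - <<'E'
from h import *
c=cap('top'); o,_,_=poses(c); print(o)
B=o['scalebox']
b=sorted(B.tolist()); # by x
fr=b[:2]; fl=max(fr,key=lambda p:p[1]); f2=min(fr,key=lambda p:p[1])
bk=b[2:]; bl=max(bk,key=lambda p:p[1])
ey=np.array(fl)-f2; ey/=np.linalg.norm(ey); ex=np.array([ey[1],-ey[0]])
cen=B.mean(0); print('c',cen,'yaw',np.degrees(np.arctan2(ex[1],ex[0])))
foot=cen-ex*.085+ey*.075; print('foot',foot,'px',proj(c,[*foot,.05]))
c2=cap('side'); print('side foot/press px',proj(c2,[*foot,.007]),proj(c2,[*foot,.05]))
for p in B: print(p, proj(c2,[*p,.05]))
im=c2['image'][200:310,210:420]; cv2.imwrite('pics/crop2.png',cv2.convertScaleAbs(cv2.resize(im,None,fx=3.8,fy=3.8,interpolation=cv2.INTER_CUBIC),alpha=1.5))
E
```

```text
{'scale': ((0.6970390677452087, -0.046154797077178955), (0.2006898820400238, 0.1800924390554428), 14.356271743774414), 'scalebox': array([[ 0.57750064,  0.01619893],
       [ 0.62215465, -0.1582697 ],
       [ 0.8165775 , -0.10850853],
       [ 0.7719235 ,  0.06596011]], dtype=float32)}
c [ 0.69703907 -0.0461548 ] yaw 14.356266891509055
foot [0.5960971  0.00542736] px (np.float64(308.95111376715295), np.float64(241.6719755363443))
side foot/press px (np.float64(319.319769410571), np.float64(272.35224641781025)) (np.float64(318.92639274241634), np.float64(251.22379289541672))
[0.57750064 0.01619893] (np.float64(324.4468137476918), np.float64(255.83058944562953))
[ 0.62215465 -0.1582697 ] (np.float64(351.65620050607293), np.float64(218.4789085533467))
[ 0.8165775  -0.10850853] (np.float64(261.38277941914737), np.float64(208.50442643171698))
[0.7719235  0.06596011] (np.float64(222.6030785799016), np.float64(242.37650144589068))
```

View pics/crop2.png

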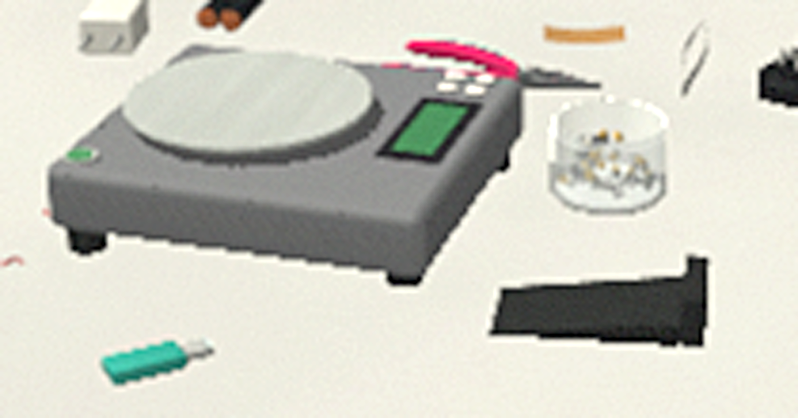

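The scale fit matches its known size (200.7 x 180.1 mm), with yaw 14.4° and the short foot at (0.596, 0.005). The wedge is at about (0.505, -0.020) with yaw 23.9°. The side crop confirms that the tip points at the foot. I'll start moving the arm over.

```bash
python3 -m handwheel '[[0,0,0,0.3,-0.4,0,0.5],[0,0,0,0.7,-0.83,0,0.12],[0,0,0,0.7,-0.83,0,0.12],[0,0,0,0.7,-0.83,0,0.12],[0,0,0,0.7,-0.83,0,0.12],[0,0,0,0.7,-0.83,0,0.12],[0,0,0,0.7,-0.83,0,0.12],[0,0,0,0.7,-0.83,0,0.12]]' 30
python3 -m handwheel '[[0,0,0,0.7,-0.83,0,0.12],[0,0,0,0.7,-0.83,0,0.12],[0,0,0,0.7,-0.83,0,0.12],[0,0,0,0.7,-0.83,0,0.12],[0,0,0,0.7,-0.83,0,0.12],[0,0,0,0.5,-0.6,0,0.12],[0,0,0,0.2,-0.3,0,0.12],[0,0,0,0,0,0,0.12]]'
python3 - <<'E'
from h import *
c=cap('top')
g=c['image'].max(2)
for th in(60,70,78):
    n,l,st,ce=cv2.connectedComponentsWithStats((g<th).astype(np.uint8)); i=l[275,318]
    cn=cv2.findContours((l==i).astype(np.uint8),cv2.RETR_EXTERNAL,cv2.CHAIN_APPROX_NONE)[0][0]
    P=np.array([ray(c,u,v,0.008)[:2] for u,v in cn[:,0].astype(float)],np.float32)
    print(th,st[i],cv2.minAreaRect(P))
E
```

```text
t: 1.05
eef_pos: [0.3136, -0.3247, 0.2314]
ee_rot: [[0.959, 0.283, 0.0], [0.283, -0.959, -0.0], [0.0, 0.001, -1.0]]
force: [1.4, 0.1, 0.1]
width: 0.0103
gripper_force: 0.0
t: 1.85
eef_pos: [0.4177, -0.0829, 0.2314]
ee_rot: [[0.958, 0.287, 0.001], [0.287, -0.958, 0.001], [0.001, -0.0, -1.0]]
force: [0.8, -0.1, -1.0]
width: 0.0103
gripper_force: 0.0
60 [305 260  32  42 681] ((0.5049719214439392, -0.020071353763341904), (0.09562744200229645, 0.041965968906879425), 24.208667755126953)
70 [305 259  32  43 715] ((0.505023181438446, -0.020140886306762695), (0.0976746678352356, 0.043402139097452164), 24.090852737426758)
78 [304 259  33  43 739] ((0.5050984025001526, -0.02018321305513382), (0.09839887917041779, 0.044325996190309525), 23.810558319091797)
```

```bash
python3 -m handwheel '[[0,0,0,0.56,-0.62,0,0.12],[0,0,-0.91,0,0,0.5,0.12],[0,0,0,0,0,1,0.12],[0,0,0,0,0,1,0.12],[0,0,0,0,0,1,0.12],[0,0,0,0,0,1,0.12],[0,0,0,0,0,0.5,0.12],[0,0,0,0,0,0,0.12]]'
python3 - <<'E'
from h import *
s=ctrl.observe(); R=s['ee_rot']; p=s['eef_pos']; print(p.round(4),np.degrees(np.arctan2(R[1,0],R[0,0])),s['force'].round(1))
c=np.array([.505,-.0201]); u=np.array([np.cos(np.radians(24)),np.sin(np.radians(24))]); hb=c-.05*u
d=hb-p[:2]; print('heel from tcp, tool x,y mm',(d@R[:2,0]*1e3).round(1),(d@R[:2,1]*1e3).round(1))
c=cap('side'); im=c['image'][180:330,230:470]; cv2.imwrite('pics/crop3.png',cv2.convertScaleAbs(cv2.resize(im,None,fx=3.3,fy=3.3,interpolation=cv2.INTER_CUBIC),alpha=1.5))
E
```

```text
t: 2.7
eef_pos: [0.4291, -0.0564, 0.0291]
ee_rot: [[0.916, 0.401, -0.006], [0.401, -0.916, -0.001], [-0.005, -0.002, -1.0]]
force: [-0.0, -0.3, 0.5]
width: 0.0103
gripper_force: 0.0
[ 0.4291 -0.0564  0.0291] 23.618848869530105 [-0.  -0.3  0.5]
heel from tcp, tool x,y mm 34.1 -2.5
```

View pics/crop3.png

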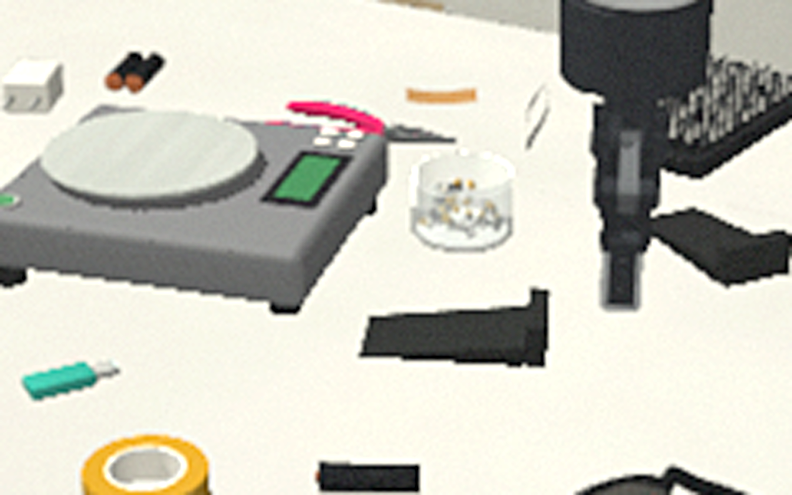

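```bash
python3 -m handwheel '[[0,0,0,0,-0.06,0.3,0.12],[0,0,0,0,0,0.25,0.12],[0,0,0,0.25,0,0,0.12],[0,0,0,0.2,0,0,0.12],[0,0,0,0,0,0,0.12]]'
python3 -m handwheel '[[0,0,0,0.1,0,0,0.12],[0,0,0,0.1,0,0,0.12],[0,0,0,0.1,0,0,0.12],[0,0,0,0,0,0,0.12]]'
```

```text
t: 3.25
eef_pos: [0.4497, -0.0448, 0.0102]
ee_rot: [[0.915, 0.403, 0.003], [0.403, -0.915, 0.0], [0.003, 0.001, -1.0]]
force: [-0.5, -0.5, 0.2]
width: 0.0106
gripper_force: 0.0
t: 3.65
eef_pos: [0.4588, -0.0404, 0.0094]
ee_rot: [[0.915, 0.402, 0.001], [0.402, -0.915, 0.0], [0.001, 0.0, -1.0]]
force: [0.6, -0.2, -0.6]
width: 0.0105
gripper_force: 0.0
```

```bash
python3 - <<'E'
from h import *
c=cap('top'); im=c['image'][225:335,265:385]; cv2.imwrite('pics/crop4.png',cv2.convertScaleAbs(cv2.resize(im,None,fx=5,fy=5,interpolation=cv2.INTER_CUBIC),alpha=1.8))
E
```

```text
(no output)
```

View pics/crop4.png

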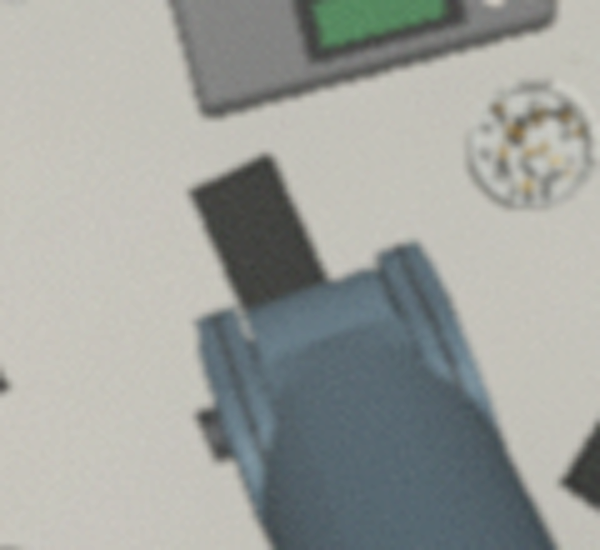

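The crop shows the wedge's tip corners at px (303.6,263) and (319,256), pushed forward straight about 6-7 mm. Now I'll write a small tip tracker.

```bash
cat >> h.py <<'E'
FOOT=np.array([.5961,.0054])
def wedge(c,yaw0,tipvis=True):
    im=cv2.GaussianBlur(c['image'],(3,3),0).astype(int); m=(im.max(2)<70)&(im[...,0]-im[...,2]<8)
    n,l,st,ce=cv2.connectedComponentsWithStats(m.astype(np.uint8))
    s=ctrl.observe(); p=s['eef_pos']; R=s['ee_rot']; h=np.degrees(np.arctan2(R[1,0],R[0,0]))
    a=np.radians(yaw0); u=np.array([np.cos(a),np.sin(a)]); v=np.array([-u[1],u[0]])
    vv,uu=np.nonzero(m); P=np.array([ray(c,x,y,.004)[:2] for x,y in zip(uu,vv)])
    P=P-p[:2]; A=P@u; B=P@v; k=(abs(B)<.04)&(A>.045)&(A<.125); A,B=A[k],B[k]
    bins=np.arange(.05,.125,.004); mids=[]
    for b in bins:
        q=B[(A>=b)&(A<b+.004)]
        if len(q)>8 and q.max()-q.min()>.036: mids.append((b+.002,(q.max()+q.min())/2,q.max()-q.min()))
    mids=np.array(mids); f=np.polyfit(mids[:,0],mids[:,1],1)
    yaw=yaw0+np.degrees(np.arctan(f[0]))
    tipA=np.percentile(A[abs(B-np.polyval(f,A))<.015],100)
    tip=p[:2]+u*tipA+v*np.polyval(f,tipA)
    a=np.radians(yaw); u=np.array([np.cos(a),np.sin(a)]); v=np.array([-u[1],u[0]])
    cen=tip-.05*u; d=FOOT-cen
    print('tcp',p.round(4),'head %.1f'%h,'wedge yaw %.1f'%yaw,'tip',tip.round(4),'slices',len(mids),'tipA',tipA.round(4),'foot in wedge mm',(d@u*1e3).round(1),(d@v*1e3).round(1),'tcp in wedge',((p[:2]-cen)@u*1e3).round(1),((p[:2]-cen)@v*1e3).round(1),'F',s['force'].round(1))
E
python3 - <<'E'
from h import *
c=cap('top'); wedge(c,24)
E
```

```text
tcp [ 0.4581 -0.0406  0.0093] head 23.7 wedge yaw 23.3 tip [0.5573 0.0024] slices 15 tipA 0.1081 foot in wedge mm 86.9 -12.6 tcp in wedge -58.1 -0.3 F [0.2 0.5 0.7]
```

```bash
python3 -m handwheel '[[0,0,0.1,0.1,0,0.05,0.12],[0,0,0.12,0.1,0,0,0.12],[0,0,0.12,0.1,0,0,0.12],[0,0,0.12,0.1,0,0,0.12],[0,0,0.12,0.1,0,0,0.12],[0,0,0.12,0.1,0,0,0.12],[0,0,0.1,0.1,0,0,0.12],[0,0,0,0,0,0,0.12]]'
python3 - <<'E'
from h import *
c=cap('top'); wedge(c,18)
E
```

```text
t: 4.55
eef_pos: [0.4851, -0.0303, 0.0074]
ee_rot: [[0.955, 0.297, 0.001], [0.297, -0.955, 0.0], [0.001, 0.0, -1.0]]
force: [0.5, -0.1, 0.5]
width: 0.0104
gripper_force: 0.0
tcp [ 0.4846 -0.0305  0.0073] head 17.3 wedge yaw 6.4 tip [ 0.597  -0.0027] slices 16 tipA 0.1155 foot in wedge mm 50.0 8.2 tcp in wedge -64.8 -15.1 F [-0.   1.2 -0.1]
```

```bash
sed -i 's/def wedge(c,yaw0,tipvis=True)/def wedge(c,yaw0,amax=.125)/; s/(A<.125)/(A<amax)/' h.py
python3 - <<'E'
from h import *
c=cap('top'); wedge(c,18,.085)
im=c['image'][225:335,265:385]; cv2.imwrite('pics/crop5.png',cv2.convertScaleAbs(cv2.resize(im,None,fx=5,fy=5,interpolation=cv2.INTER_CUBIC),alpha=1.8))
E
```

```text
tcp [ 0.4843 -0.0306  0.0073] head 17.3 wedge yaw 4.8 tip [ 0.5655 -0.0062] slices 9 tipA 0.0848 foot in wedge mm 81.5 9.0 tcp in wedge -33.0 -17.5 F [ 0.2 -0.   0.2]
```

View pics/crop5.png

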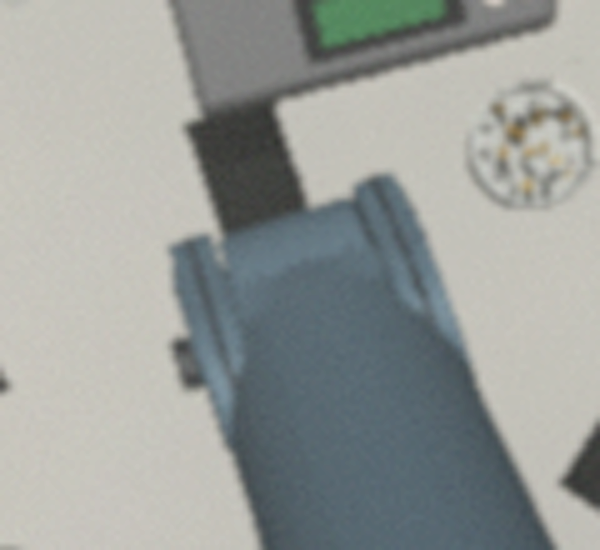

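The crop shows the wedge aligned with the fingers at a yaw of about 17°. Its tip is entering under the scale, with the left tip corner at px (303,250). The slice fit was biased by the slanted crop ends. I'll work out the offsets from these points.

```bash
python3 - <<'E'
from h import *
c=cap('top'); s=ctrl.observe(); p=s['eef_pos'][:2]
a=np.radians(17.2); u=np.array([np.cos(a),np.sin(a)]); v=np.array([-u[1],u[0]])
q=lambda x,y,z:ray(c,265+x/5-.4,225+y/5-.4,z)[:2]
L=[q(190,125,.002),q(225,232,.01)]; Rr=[q(275,105,.003),q(305,210,.01)]
for n,P in(('L',L),('R',Rr),('foot',[FOOT])):
    for w in P: print(n,((w-p)@u*1e3).round(1),((w-p)@v*1e3).round(1))
for n,P in(('L',L),('R',Rr)): d=P[0]-P[1]; print(np.degrees(np.arctan2(d[1],d[0])))
E
```

```text
L 107.9 21.5
L 52.4 21.3
R 104.3 -21.1
R 50.6 -19.0
foot 117.7 1.4
17.405759383297312
14.901629975843344
```

```bash
python3 -m handwheel '[[0,0,0,0.08,0,0,0.12],[0,0,0,0.08,0,0,0.12],[0,0,0,0.08,0,0,0.12],[0,0,0,0.08,0,0,0.12],[0,0,0,0.08,0,0,0.12],[0,0,0,0.08,0,0,0.12],[0,0,0,0.08,0,0,0.12],[0,0,0,0.08,0,0,0.12]]'
python3 -m handwheel '[[0,0,0,0.05,0,0,0.12],[0,0,0,0.05,0,0,0.12],[0,0,0,0,0,0,0.12],[0,0,0,0,0,0,0.12]]'
python3 - <<'E'
from h import *
f=[];
for _ in range(4):
    c=cap('top'); s=ctrl.observe(); f.append(s['force'])
p=s['eef_pos'][:2]; R=s['ee_rot'][:2,0]; print(np.mean(f,0).round(2),np.std(f,0).round(2),p.round(4),'foot',((FOOT-p)@R*1e3).round(1),((FOOT-p)@[-R[1],R[0]]*1e3).round(1))
o=poses(c)[0]; print(o['scale'])
E
```

```text
t: 5.5
eef_pos: [0.5089, -0.0229, 0.0073]
ee_rot: [[0.955, 0.298, 0.0], [0.298, -0.955, 0.0], [0.0, 0.0, -1.0]]
force: [-0.4, -0.4, -0.4]
width: 0.0102
gripper_force: 0.2
t: 5.9
eef_pos: [0.5126, -0.0218, 0.0073]
ee_rot: [[0.955, 0.298, 0.0], [0.298, -0.955, 0.0], [0.0, -0.0, -1.0]]
force: [-0.4, 0.7, 0.5]
width: 0.0104
gripper_force: 0.0
[-0.01  0.08  0.24] [0.92 0.48 0.6 ] [ 0.5124 -0.0219] foot 88.0 1.2
((0.6754298210144043, -0.047474734485149384), (0.24215593934059143, 0.18714411556720734), 14.470020294189453)
```

```bash
cat > f.py <<'E'
from h import *
f=[]
for _ in range(5): c=cap('top'); s=ctrl.observe(); f.append(s['force'])
p=s['eef_pos'][:2]; R=s['ee_rot'][:2,0]; print('F',np.mean(f,0).round(2),p.round(4),'foot',((FOOT-p)@R*1e3).round(1))
E
python3 -m handwheel '[[0,0,0,0.05,0,0,0.12],[0,0,0,0.04,0,0,0.12],[0,0,0,0,0,0,0.12]]'|head -2; python3 f.py
python3 -m handwheel '[[0,0,0,0.025,0,0,0.12],[0,0,0,0,0,0,0.12]]'|grep for; python3 f.py
```

```text
t: 6.4
eef_pos: [0.5163, -0.0206, 0.0073]
F [-0.32 -0.12 -0.18] [ 0.5159 -0.0208] foot 84.4
force: [-0.2, -1.1, 0.3]
gripper_force: 0.0
F [-0.19  0.2  -0.28] [ 0.5168 -0.0205] foot 83.4
```

```bash
python3 -m handwheel '[[0,0,0,0.025,0,0,0.12],[0,0,0,0,0,0,0.12]]'|grep for; python3 f.py
python3 -m handwheel '[[0,0,0,0.025,0,0,0.12],[0,0,0,0,0,0,0.12]]'|grep for; python3 f.py
```

```text
force: [-0.0, 0.1, -0.4]
gripper_force: 0.1
F [-0.34  0.07 -0.29] [ 0.5178 -0.0202] foot 82.4
force: [-1.2, -0.1, -0.3]
gripper_force: 0.1
F [ 0.08  0.08 -0.12] [ 0.5188 -0.0199] foot 81.3
```

```bash
python3 -m handwheel '[[0,0,0,0.025,0,0,0.12],[0,0,0,0,0,0,0.12]]'|grep for; python3 f.py
python3 - <<'E'
from h import *
c=cap('top'); a=cap('side')
for n,k,b in(('t',c,(225,335,255,375)),('s',a,(215,315,270,390))):
    im=k['image'][b[0]:b[1],b[2]:b[3]]; cv2.imwrite(f'pics/z{n}.png',cv2.convertScaleAbs(cv2.resize(im,(480,int(480*im.shape[0]/im.shape[1])),interpolation=cv2.INTER_CUBIC),alpha=2))
cv2.imwrite('pics/crop6.png',np.vstack([cv2.imread('pics/zs.png')]))
E
```

```text
force: [-0.4, -0.3, 0.1]
gripper_force: 0.1
F [-0.24 -0.59  0.03] [ 0.5198 -0.0196] foot 80.3
```

View pics/crop6.png

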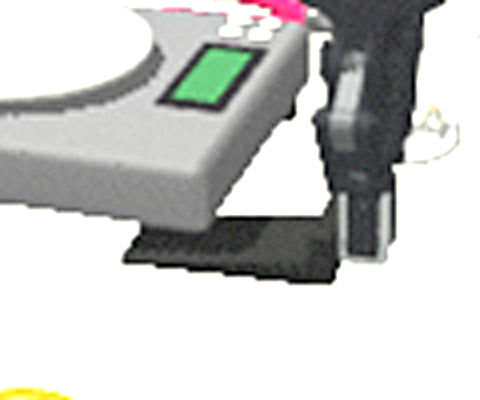

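The side view shows the wedge under the foot, with its left tip corner at px (300.8,280.5). I'll cast that ray to get the depth.

```bash
python3 - <<'E'
from h import *
a=cap('side'); s=ctrl.observe(); p=s['eef_pos'][:2]; R=s['ee_rot'][:2,0]; N=np.array([-R[1],R[0]])
for px in((300.4,280.1),(300.4,279.1),(301.4,280.1)):
    t=ray(a,*px,.0)[:2]; print('tip corner from foot',((t-FOOT)@R*1e3).round(1),((t-FOOT)@N*1e3).round(1),'from tcp',((t-p)@R*1e3).round(1))
g=a['image'].max(2); print(g[274:286,294:306])
E
```

```text
tip corner from foot 29.0 24.3 from tcp 109.3
tip corner from foot 30.1 20.7 from tcp 110.4
tip corner from foot 27.2 23.9 from tcp 107.5
[[168 168 168 169 167 169 171 174 161  95   9  20]
 [168 171 168 170 168 169 170 182 128  10  17  28]
 [167 169 168 169 170 170 177 163  99  11  22  20]
 [167 169 168 170 169 172 161 101  22  27  34  28]
 [167 168 167 169 172 178 129  35  33  38  43  38]
 [167 167 167 168 170 158  97  25  35  35  42  41]
 [170 168 167 168 170 151  84  16  15  19  18  17]
 [167 167 167 168 171 173 149 121 123 128 126 127]
 [168 168 167 168 169 168 174 177 179 178 178 178]
 [167 167 167 167 168 168 168 169 168 169 170 170]
 [169 165 168 168 167 167 169 166 168 167 167 166]
 [166 168 166 167 168 166 167 166 166 168 169 168]]
```

```bash
sed -i 's/range(5)/range(10)/' f.py; python3 f.py; python3 -m handwheel '[[0,0,0,0.025,0,0,0.12],[0,0,0,0,0,0,0.12]]'|grep force:; python3 f.py
```

```text
F [ 0.19  0.08 -0.2 ] [ 0.5197 -0.0196] foot 80.4
force: [-0.7, 0.3, 0.0]
gripper_force: 0.1
F [-0.1  -0.14  0.05] [ 0.5207 -0.0193] foot 79.4
```

```bash
for i in 1; do python3 -m handwheel '[[0,0,0,0.025,0,0,0.12],[0,0,0,0,0,0,0.12]]'|grep force:; python3 f.py; done; python3 -m handwheel '[[0,0,0,0.025,0,0,0.12]]'|grep force:;python3 -m handwheel '[[0,0,0,0,0,0,0.12]]'|grep force:; python3 f.py
```

```text
force: [-1.0, -0.2, 1.2]
gripper_force: 0.7
F [-1.73 -0.48  0.89] [ 0.5214 -0.0191] foot 78.6
force: [-4.7, -0.6, 4.3]
gripper_force: 2.4
force: [-5.0, -1.4, 3.1]
gripper_force: 2.1
F [-4.64 -1.3   3.61] [ 0.5221 -0.0188] foot 77.9
```

Contact with the foot shows clearly: about 5 N against under 0.5 N before, at about 1 mm of travel past first touch. I'll back off straight, rise, and shut the fingers, then recheck.

```bash
python3 -m handwheel '[[0,0,0,-0.1,0,0,0.12],[0,0,0,-0.3,0,0,0.12],[0,0,0,-0.6,0,0,0.12],[0,0,0,0,0,-0.5,0.12],[0,0,0,0,0,-1,0.05],[0,0,0,0,0,-1,0],[0,0,0,-0.8,0,-0.3,0],[0,0,0,-0.8,0,0,0]]'
python3 - <<'E'
from h import *
c=cap('top'); a=cap('side'); o=poses(c)[0]
s=ctrl.observe(); p=s['eef_pos']; R=s['ee_rot']; d=FOOT-p[:2]; print(p.round(4),'foot tool xy mm',(d@R[:2,:2]*1e3).round(1))
vs=[]
for k,b in((c,(225,335,255,375)),(a,(215,325,270,390))):
    im=k['image'][b[0]:b[1],b[2]:b[3]]; vs.append(cv2.convertScaleAbs(cv2.resize(im,None,fx=3.3,fy=3.3,interpolation=cv2.INTER_CUBIC),alpha=1.7))
cv2.imwrite('pics/crop7.png',np.hstack(vs))
# scale: fit by the same threshold but reject black wedge
im=c['image']; g=im.max(2); m=((g<90)&(g>50)|False).astype(np.uint8); m[:145]=0;m[250:]=0;m[:,:275]=0;m[:,390:]=0
m=cv2.morphologyEx(m,cv2.MORPH_OPEN,np.ones((3,3)))
n,l,st,_=cv2.connectedComponentsWithStats(m); i=1+np.argmax(st[1:,4]); vv,uu=np.nonzero(l==i)
P=np.array([ray(c,x,y,.05)[:2] for x,y in zip(uu,vv)],np.float32); print(cv2.minAreaRect(P),cv2.boxPoints(cv2.minAreaRect(P)).round(4).tolist())
E
```

```text
t: 12.0
eef_pos: [0.4249, -0.0498, 0.1214]
ee_rot: [[0.955, 0.298, 0.007], [0.298, -0.955, -0.0], [0.006, 0.002, -1.0]]
force: [0.2, -1.1, -0.4]
width: -0.0005
gripper_force: 0.0
[ 0.4189 -0.0514  0.1192] foot tool xy mm [186.1  -1.8]
((0.6971338391304016, -0.045897990465164185), (0.19968034327030182, 0.18005496263504028), 14.470172882080078) [[0.578000009059906, 0.016300000250339508], [0.6230000257492065, -0.15800000727176666], [0.8162999749183655, -0.10809999704360962], [0.7713000178337097, 0.06620000302791595]]
```

View pics/crop7.png

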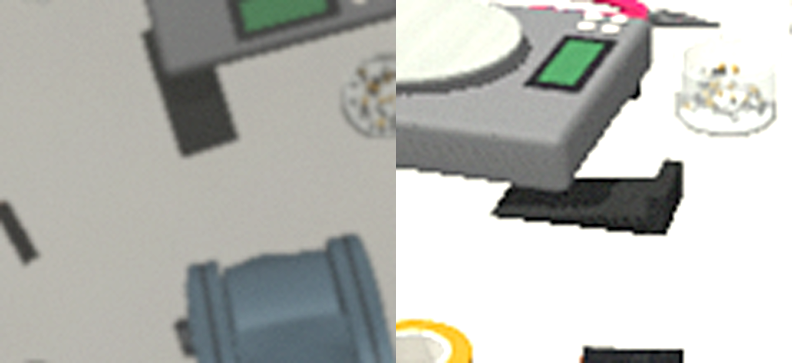

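The wedge sits in place under the foot with nothing touching it, and the scale has moved less than 0.5 mm. Next is the press.

```bash
python3 -m handwheel '[[0,0,0,0.9,-0.045,0,0],[0,0,0,1,0,0,0],[0,0,0,1,0,0,0],[0,0,0,1,0,0,0],[0,0,0,0.7,0,0.4,0],[0,0,0,0,0,0.5,0],[0,0,0,0,0,0.5,0],[0,0,0,0,0,0,0]]'
python3 - <<'E'
from h import *
s=ctrl.observe(); p=s['eef_pos']; R=s['ee_rot']; d=FOOT-p[:2]; print(p.round(4),'foot tool xy mm',(d@R[:2,:2]*1e3).round(1),s['force'].round(1))
E
```

```text
t: 12.9
eef_pos: [0.5965, 0.007, 0.0605]
ee_rot: [[0.955, 0.298, -0.004], [0.298, -0.955, 0.0], [-0.004, -0.001, -1.0]]
force: [-0.9, 0.4, -0.1]
width: 0.0
gripper_force: 0.0
[0.5965 0.007  0.0605] foot tool xy mm [-0.9  1.4] [-0.9  0.4 -0.1]
```

```bash
python3 -m handwheel '[[0,0,0,-0.02,0.035,0.1,0],[0,0,0,0,0,0.1,0],[0,0,0,0,0,0,0]]'; python3 -m handwheel '[[0,0,0,0,0,0.03,0],[0,0,0,0,0,0,0]]' | grep -E 'pos|^force'; python3 -m handwheel '[[0,0,0,0,0,0.02,0],[0,0,0,0,0,0,0]]' | grep -E 'pos|^force'
```

```text
t: 13.2
eef_pos: [0.5983, 0.005, 0.0557]
ee_rot: [[0.955, 0.297, 0.001], [0.297, -0.955, -0.0], [0.001, 0.0, -1.0]]
force: [-0.6, 0.4, -0.7]
width: -0.0001
gripper_force: 0.0
eef_pos: [0.5983, 0.0052, 0.0545]
force: [-0.0, 0.5, -0.9]
eef_pos: [0.5981, 0.0053, 0.0534]
force: [-0.1, 0.2, -0.1]
```

```bash
for i in 1; do python3 -m handwheel '[[0,0,0,0,0,0.05,0],[0,0,0,0,0,0,0]]' | grep -E 'pos|^force'; done;  python3 -m handwheel '[[0,0,0,0,0,0.025,0],[0,0,0,0,0,0,0]]' | grep -E 'pos|^force'; python3 -m handwheel '[[0,0,0,0,0,0.015,0],[0,0,0,0,0,0,0]]' | grep -E 'pos|^force'
```

```text
eef_pos: [0.5979, 0.0053, 0.051]
force: [-0.5, 0.4, 0.6]
eef_pos: [0.5981, 0.0052, 0.0502]
force: [0.3, -0.2, -0.3]
eef_pos: [0.5981, 0.0053, 0.0501]
force: [-2.3, -0.3, 6.4]
```

```bash
python3 -m handwheel '[[0,0,0,0,0,0.006,0],[0,0,0,0,0,0,0],[0,0,0,0,0,0,0]]' | grep -E 'pos|^force'; python3 -m handwheel '[[0,0,0,0,0,0,0],[0,0,0,0,0,0,0],[0,0,0,0,0,0,0],[0,0,0,0,0,0,0],[0,0,0,0,0,0,0]]' | grep -E 'pos|^force|t:'; python3 f.py
```

```text
eef_pos: [0.5981, 0.0053, 0.0501]
force: [-2.8, 0.5, 7.2]
t: 15.0
eef_pos: [0.5981, 0.0053, 0.0501]
ee_rot: [[0.955, 0.298, 0.0], [0.298, -0.955, -0.0], [0.0, 0.0, -1.0]]
force: [-3.0, -0.6, 7.1]
F [-2.38 -0.08  6.6 ] [0.5981 0.0053] foot -1.9
```

```bash
python3 -m handwheel '[[0,0,0,0,0,0.02,0],[0,0,0,0,0,0,0],[0,0,0,0,0,0,0]]' | grep -E 'pos|^force'; python3 f.py
```

```text
eef_pos: [0.598, 0.0053, 0.0499]
force: [-3.5, -0.7, 13.0]
F [-4.59 -0.22 13.01] [0.5981 0.0053] foot -1.8
```

```bash
python3 -m handwheel '[[0,0,0,-0.005,0,-0.008,0],[0,0,0,0,0,0,0],[0,0,0,0,0,0,0]]' | grep -E 'pos|^force'; python3 f.py
python3 - <<'E'
from h import *
a=cap('side'); im=a['image'][195:305,230:390]; cv2.imwrite('pics/crop8.png',cv2.convertScaleAbs(cv2.resize(im,None,fx=4,fy=4,interpolation=cv2.INTER_CUBIC),alpha=1.5))
E
```

```text
eef_pos: [0.5981, 0.0053, 0.05]
force: [-2.6, -0.2, 10.1]
F [-3.04 -0.16  9.66] [0.598  0.0053] foot -1.8
```

View pics/crop8.png

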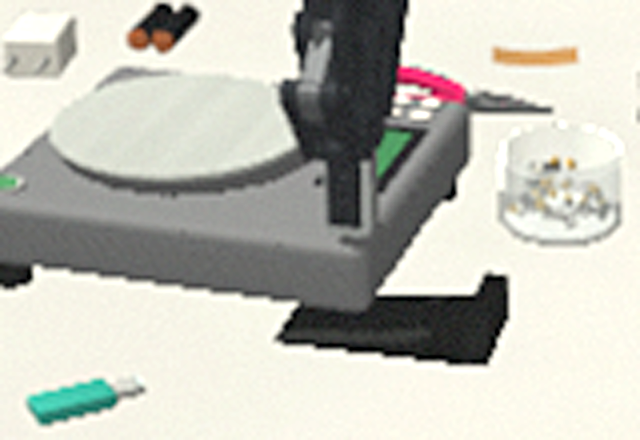

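The fingertips press the front left corner at about (345,235) in the crop with a steady 10 N. The wedge sits under the foot, touched only by the scale and the table. Handing in now.

```bash
python3 -c "
from rig import ctrl
print(ctrl.job_done())"
```

```text
the job is handed in; nothing more can be done
None
```

I slid the wedge under the short foot until it just filled the gap, and handed the job in with the fingertips still pressing the front left corner at about 10 N; it held at 50 mm, within 0.2 mm up to 13 N, and the scale had shifted about 0.3 mm when last measured, before the press.

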